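Call out a wine bottle and tally it

TASK

For the stock count, point out the wine bottle with the red capsule: bring the fingertips to two to four centimetres above the middle of the red capsule, touching nothing, and keep them there for two full seconds; do not come down over the capsule of any other bottle. Then push the orange marker of the tally board fully home against the far stop and move clear of it. Do not touch the bottles, the rack or the loose things around them.

Things in the scene. Friction and masses are not known exactly. Their poses are not given: they have to be found in the camera images.
- cap_red (a point): centre, on the bottle's axis, of the red capsule (32 mm diameter, 65 mm long) over the mouth end of a wine bottle lying on its side in the rack. Its upper side is 16 mm above this point, about 85 mm above the table. x axis: from mouth to base; z: up. The mouth is 31 mm from this point towards the robot; the 74 mm thick body begins 87 mm to +x. Bottles lie 95 mm apart, in any order.
- cap_yellow (a point): centre, on the bottle's axis, of the yellow capsule (32 mm diameter, 65 mm long) over the mouth end of a wine bottle lying on its side in the rack. Its upper side is 16 mm above this point, about 85 mm above the table. x axis: from mouth to base; z: up. The mouth is 31 mm from this point towards the robot; the 74 mm thick body begins 87 mm to +x. Bottles lie 95 mm apart, in any order.
- cap_white (a point): centre, on the bottle's axis, of the white capsule (32 mm diameter, 65 mm long) over the mouth end of a wine bottle lying on its side in the rack. Its upper side is 16 mm above this point, about 85 mm above the table. x axis: from mouth to base; z: up. The mouth is 31 mm from this point towards the robot; the 74 mm thick body begins 87 mm to +x. Bottles lie 95 mm apart, in any order.
- cap_blue (a point): centre, on the bottle's axis, of the blue capsule (32 mm diameter, 65 mm long) over the mouth end of a wine bottle lying on its side in the rack. Its upper side is 16 mm above this point, about 85 mm above the table. x axis: from mouth to base; z: up. The mouth is 31 mm from this point towards the robot; the 74 mm thick body begins 87 mm to +x. Bottles lie 95 mm apart, in any order.
- rack: low one-tier pale timber wine rack with four berths side by side, fixed to the table, 410 mm wide, posts up to 80 mm high; origin under its middle on the table, x axis along the bottles away from the robot, y across the berths (at -142, -47, +47 and +142 mm)
- tally_board (a point): centre of the top face of the tally board, a dark wooden board 270 x 64 x 18 mm fixed to the table to the right of the rack; its x axis points along the slot to the far stop, z up. The far stop is an aluminium block 20 x 50 mm, 22 mm high above the board, with its near face at x = +75 mm. The board is bare behind the marker.
- marker_top (a point): middle of the top of the orange marker block (30 mm along the slot, 42 mm across, 48 mm high, with a white stripe), which slides along the slot of the tally board; its top is about 68 mm above the table. Axes as the board's.
- marker (a joint): travel of the orange marker in m: 0 at the near end of the slot (marker centre at x = -60 mm on the board), 0.12 fully home against the far stop (centre at x = +60 mm). It has only a light friction (about 1.5 N) and stays where it is left.
- tape: roll of blue tape lying flat, 100 mm across, 25 mm high; origin at the centre of its underside (bystander)
- corkscrew: black folding waiter's corkscrew lying flat, 115 x 18 x 20 mm; origin at the middle of its underside (bystander)
- jar: glass jar with a brass-coloured lid, 72 mm across, 110 mm high; origin at the centre of its underside (bystander)
- can: food can with a green label, 74 mm across, 110 mm high; origin at the centre of its underside (bystander)
- bottle_red: the bottle with the red capsule, 303 mm long in all, full, 1.2 kg; origin on the underside line of its body, 150 mm from its base end (153 mm from the mouth); axes as its capsule's
- bottle_yellow: the bottle with the yellow capsule, 303 mm long in all, full, 1.2 kg; origin on the underside line of its body, 150 mm from its base end (153 mm from the mouth); axes as its capsule's
- bottle_white: the bottle with the white capsule, 303 mm long in all, full, 1.2 kg; origin on the underside line of its body, 150 mm from its base end (153 mm from the mouth); axes as its capsule's
- bottle_blue: the bottle with the blue capsule, 303 mm long in all, full, 1.2 kg; origin on the underside line of its body, 150 mm from its base end (153 mm from the mouth); axes as its capsule's

How it is judged:
On the way, in this order (a step that is already met when the one before it is completed fails the run):
1. the hand is held just above the red capsule, without contact, for two seconds (horizontal distance between the grasp point and cap_red below 0.03 m and z of the grasp point in the frame of rack between 0.094 and 0.169 m and contact force between each of the arm, the fingers and anything else below 0.3 N), for 1.7 s.
2. the orange marker is pushed home against the far stop (value of joint marker above 0.112 m), for 0.2 s.
At the end, for the whole second after the job is handed in: the orange marker rests within 8 mm of the far stop, every bottle's capsule is within 12 mm of where it started and the other loose things within 20 mm; before that the grasp point was within 30 mm sideways of the red capsule's centre and 25 to 100 mm above it, without contact, for 1.7 s (value of joint marker above 0.112 m and velocity of joint marker below 0.005 m/s and distance of each of cap_red, cap_yellow, cap_white, cap_blue from where it was at the start of the episode below 0.012 m and distance of each of tape, corkscrew, jar, can from where it was at the start of the episode below 0.02 m); the robot touches nothing.
It fails at once if a bottle is touched (contact force between any of the fingers, the arm and bottle_red above 0.5 N or contact force between any of the fingers, the arm and bottle_yellow above 0.5 N or contact force between any of the fingers, the arm and bottle_white above 0.5 N or contact force between any of the fingers, the arm and bottle_blue above 0.5 N).
It fails at once if a bottle is shifted or lifted (distance of any of cap_red, cap_yellow, cap_white, cap_blue from where it was at the start of the episode above 0.012 m).
It fails at once if another bottle is pointed at ((horizontal distance between the grasp point and cap_yellow below 0.03 m and z of the grasp point in the frame of rack below 0.139 m) or (horizontal distance between the grasp point and cap_white below 0.03 m and z of the grasp point in the frame of rack below 0.139 m) or (horizontal distance between the grasp point and cap_blue below 0.03 m and z of the grasp point in the frame of rack below 0.139 m)).
It fails at once if the tape, corkscrew, jar or can is touched or moved (distance of any of tape, corkscrew, jar, can from where it was at the start of the episode above 0.02 m or contact force between any of the fingers, the arm and tape above 0.5 N or contact force between any of the fingers, the arm and corkscrew above 0.5 N or contact force between any of the fingers, the arm and jar above 0.5 N or contact force between any of the fingers, the arm and can above 0.5 N).
It fails at once if the rack is touched (contact force between any of the fingers, the arm and rack above 0.5 N).
It also fails if it takes over 56 s, if anything falls off the work surface, if the arm or the gripper's body presses on something with over 40 N, if the wrist force passes 120 N, or if a joint passes its speed limit or range.

ROBOT

A 6-joint arm with a two-finger parallel gripper is mounted at the origin on the work surface. World frame = base frame: x ahead of the robot, y to its left, z up, the work surface at z = 0. Lengths are in m, angles in rad, forces in N, time in s.
With the tool pointing down it reaches from about 0.35 to 0.85 m from the base axis. Payload 8.1 kg.
Tool frame: the origin (TCP) lies at the very end of the fingers, on their centre line; the grasp point (between the pads) lies ctrl.tcp_to_grasp behind it (ctrl.tcp_to_grasp is the distance from the TCP to the grasp point, in m); z points along the fingers, y is the direction in which the jaws open and shut (so a half turn about z gives the same grasp; the last joint's range is limited). The gripper opens to 93 mm and grips with 3 to 60 N. Pads are 15 mm wide; open, the fingers measure 128 mm over their backs; the gripper's body (75 mm by 188 mm) begins 65 mm behind the grasp point.
Start: joints at [-1.397, 0.13, 1.488, -0, 1.523, -0.085], TCP at [0.154, -0.58, 0.219] pointing down, gripper open.
Joint ranges: [-2.96, 2.96], [-0.89, 2.26], [0.02, 2.5], [-1.34, 4.48], [0, 2.73], [-2.66, 2.66]. Speed limits (rad/s): [2.39, 2.39, 2.79, 3.14, 3.14, 3.14].

INTERFACE

Orientations are given as [roll, pitch, yaw] about the fixed x, y, z axes, in that order (R = Rz(yaw) Ry(pitch) Rx(roll)).
In Python, from plant import telemetry, viewer, order, ctrl gives the robot as it stands.
- The arm moves only by the tool send_rows, never from a script. Its argument "rows" is a list of rows, each a list of 7 numbers: the closure in counts, from 0 (fully open) to 255 (shut), then the shift along the world's x, y, z in m, then the turn, a rotation vector about the world's x, y, z in degrees. In form: [[fingers, dx, dy, dz, ax, ay, az], ...]. A call has 1 to 20 rows; each row is the pose to reach, as a shift and turn from the pose commanded when the call began; what a row does not reach only later rows make up. A row lasts 1/8 s, in which the tool goes at most 62.5 mm and 10.7 degrees, less where a joint would pass 70% of its speed; a pose out of reach is approached as far as the arm can. A call with a gripper value outside its range is refused whole. The fingers move at their own pace and stop on an object; the grip force is fixed at half the most. Time passes only in rows, so rows that repeat a pose let the fingers close. It gives the time, the measured TCP pose, the force and the opening at its end, in the units of the state.
- telemetry.get_state(): the state, without advancing time (a new reading comes with each control period).
- viewer.read_camera(name): name is "side" or "top"; returns a dict with "img" (384x512x3 uint8, blue, green, red), "depth" (384x512 float32, m along the optical axis (not along the pixel's ray), 0 where there is no reading), "mtx" (3x3 intrinsics, pixels), "rvec" (rotation vector, rad) and "tvec" (3), from world to camera coordinates, as OpenCV has them. Camera axes: x right, y down, z forward; pixel columns grow to the right and rows downward; lengths in m; the calibration is good to about 2 mm. A picture is of the moment at which its call begins.
- order.finish_job(): hands the job in, once; it reports no verdict.
The state is a dict: "time": time; "joint_pos": joint angles; "qd": joint speeds; "tau": joint torques, N m; "tcp_pos": TCP position; "eef_rot": TCP orientation; "contact_force": force on the tool from outside, world axes, zero at the start; "ft_torque": the same for the moment, N m; "gripper_width": finger opening in m.
Only numpy, scipy, OpenCV 4.12 (cv2) and the standard library are available. Lean on these libraries where they do the work, as an engineer would, in place of code of your own. Each camera call takes 0.05 s, during which the arm holds its last target. There are 200 camera calls.

## Working session

There is one attempt and no reset: what is moved stays moved. The work goes in short steps, Python scripts to look and compute and a tool call to move; the robot and the scene stay as the last step left them, time stands still between calls to the robot, and variables do not carry over. Pictures are saved under pics/ and viewed, about 8 in all and at most 12, crops included, and the job is handed in when it is done.

Besides the shell and the picture viewer there is one more tool, called after "Call:" as name([rows], argument=value, ...), one row to a line, values as JSON. send_rows: Moves the arm, as the interface text tells. Its arguments: {"type":"object","properties":{"rows":{"type":"array"}},"required":["rows"]}

```bash
mkdir -p pics
cat > h.py <<'E'
from plant import telemetry, viewer, order, ctrl
import cv2, numpy as np
def cam(n):
    c=viewer.read_camera(n); R=cv2.Rodrigues(np.array(c["rvec"],float))[0]; return c,R,np.array(c["tvec"],float).ravel(),np.array(c["mtx"])
def cast(c,uv,z):
    _c,R,t,K=c; d=R.T@np.linalg.inv(K)@np.array([uv[0],uv[1],1.]); o=-R.T@t
    return o+d*(z-o[2])/d[2]
def dep(c,uv):
    _c,R,t,K=c; Z=_c["depth"][int(uv[1]),int(uv[0])]
    return R.T@(np.linalg.inv(K)@np.array([uv[0],uv[1],1.])*Z-t)
E
python3 - <<'E'
from h import *
print(ctrl.tcp_to_grasp, telemetry.get_state())
ims=[]
for n in("top","side"):
    c=cam(n); cv2.imwrite(f"pics/{n}0.png",c[0]["img"]); print(n,-c[1].T@c[2],c[1][2])
E
```

```text
0.0188 {'time': 0.0, 'joint_pos': array([-1.39742103e+00,  1.31174936e-01,  1.48927431e+00, -1.66183934e-05,
        1.52299519e+00, -8.53389055e-02]), 'qd': array([-0.00061521,  0.00098442, -0.00037412,  0.00109185,  0.00038099,
       -0.0010656 ]), 'tau': array([ 2.44466719e-03, -5.59837925e+01, -4.91754055e+01,  7.69798388e-02,
        3.55513638e-02, -1.79358540e-04]), 'tcp_pos': array([ 0.15345486, -0.57945449,  0.21758195]), 'eef_rot': array([-3.13974619e+00, -1.41300247e-04,  2.58714877e-01]), 'contact_force': array([-0.21811817,  0.37216603,  1.06536711]), 'ft_torque': array([ 0.01148087, -0.00510099, -0.04466395]), 'gripper_width': 0.09276199047659246}
top [0.50265535 0.05872604 1.06440122] [ 0.08466248 -0.00435668 -0.99640016]
side [0.37187682 0.82601779 0.8143134 ] [ 0.16900176 -0.70853371 -0.68514115]
```

View pics/top0.png

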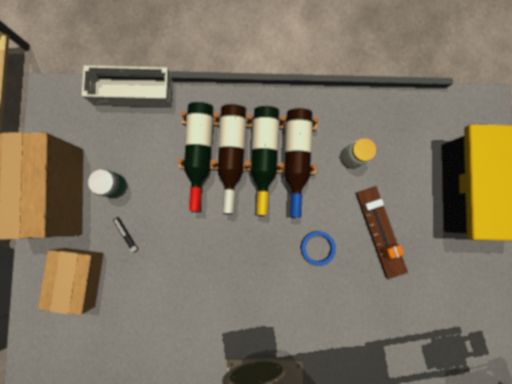

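View pics/side0.png

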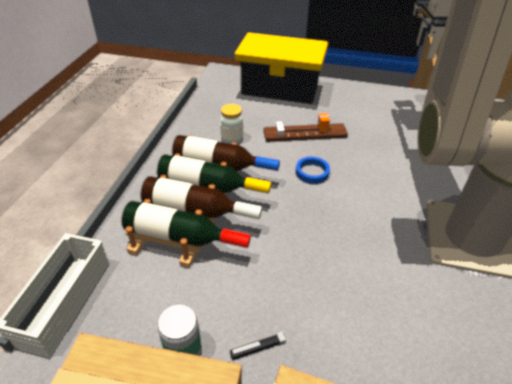

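Top view: the capsules lie in a row around row 200: red at (195,198) leftmost, then white (229,202), yellow (262,204) and blue (296,205). The tally board runs from (372,190) to (395,275), with the marker at (395,252) near the robot end and the stop at (374,204). The tape is at (318,248), the jar at (358,152), the can at (105,183) and the corkscrew at (125,234). The side view agrees.

```bash
cat >> h.py <<'E'
def mask(img,name):
    h=cv2.cvtColor(cv2.GaussianBlur(img,(3,3),0),cv2.COLOR_BGR2HSV); H,S,V=[h[...,i].astype(int) for i in range(3)]
    m={"red":((H<5)|(H>172))&(S>180)&(V>90),"orange":(H>7)&(H<17)&(S>190)&(V>170),"blue":(H>105)&(H<125)&(S>150)&(V>80),
       "board":((H<14)|(H>172))&(S>90)&(V<140)&(V>40)}[name]
    return m.astype(np.uint8)
def blobs(m,amin=25):
    n,l,s,c=cv2.connectedComponentsWithStats(m); return [(s[i],c[i]) for i in range(1,n) if s[i,4]>=amin]
E
python3 - <<'E'
from h import *
np.set_printoptions(precision=4,suppress=True)
for n in("top","side"):
    c=cam(n); img=c[0]["img"]
    for col,z in(("red",.085),("orange",.068),("blue",.05)):
        for s,ce in blobs(mask(img,col)): print(n,col,s,ce,"cast",cast(c,ce,z),"dep",dep(c,ce))
    if n=="top":
        m=mask(img,"board")[180:285,350:415]; 
        cs=max(cv2.findContours(m,cv2.RETR_EXTERNAL,2)[0],key=cv2.contourArea); r=cv2.minAreaRect(cs); b=cv2.boxPoints(r)+[350,180]
        print("board",r,[cast(c,p,.018)for p in b])
        for p in [(374,204),(195,185),(195,209),(318,234),(105,183),(358,152),(229,202),(262,204),(296,205)]: print(p,dep(c,p))
    x=img[170:290,300:440] if n=="top" else img[90:180,230:370]
    cv2.imwrite(f"pics/{n}crop.png",cv2.resize(x,None,fx=5,fy=5,interpolation=cv2.INTER_CUBIC))
E
```

```text
top red [190 187  11  24 232] [194.9095 198.4828] cast [0.5622 0.2047 0.085 ] dep [0.5623 0.2049 0.0837]
top orange [397 246   6   9  31] [399.5484 249.9032] cast [ 0.4325 -0.3688  0.068 ] dep [ 0.4324 -0.369   0.0676]
top orange [389 248   6  10  42] [391.4286 252.881 ] cast [ 0.4238 -0.346   0.068 ] dep [ 0.4236 -0.3469  0.0658]
top blue [291 193  10  24 216] [295.4861 204.8704] cast [ 0.5526 -0.079   0.05  ] dep [ 0.5508 -0.0741  0.0862]
top blue [302 232  33  33 269] [318.5428 247.974 ] cast [ 0.4316 -0.1459  0.05  ] dep [ 0.428  -0.1563 -0.0013]
board ((31.777618408203125, 52.160057067871094), (91.9058837890625, 22.506027221679688), 70.20112609863281) [array([ 0.5943, -0.2617,  0.018 ]), array([ 0.6185, -0.3249,  0.018 ]), array([ 0.3668, -0.4139,  0.018 ]), array([ 0.3436, -0.3518,  0.018 ])]
(374, 204) [ 0.561  -0.3095  0.0367]
(195, 185) [0.5997 0.2057 0.0853]
(195, 209) [0.5331 0.2031 0.0867]
(318, 234) [ 0.4703 -0.1487  0.0271]
(105, 183) [0.5973 0.4459 0.1085]
(358, 152) [ 0.6981 -0.2402  0.1106]
(229, 202) [0.5545 0.1099 0.0868]
(262, 204) [0.5512 0.0185 0.084 ]
(296, 205) [ 0.5506 -0.0757  0.0845]
side red [220 229  30  17 349] [234.3009 237.0315] cast [0.5591 0.2214 0.085 ] dep [0.5601 0.2182 0.0812]
side blue [ 326   50   92   23 1178] [371.5671  60.7581] cast [ 0.2962 -0.8225  0.05  ] dep [ 0.2854 -1.0572 -0.0588]
side blue [255 157  24  12 194] [266.3918 162.6804] cast [ 0.5563 -0.0975  0.05  ] dep [ 0.5494 -0.0634  0.0783]
side blue [297 157  32  26 428] [312.2827 169.5   ] cast [ 0.4258 -0.101   0.05  ] dep [ 0.4296 -0.1668 -0.0043]
```

View pics/topcrop.png

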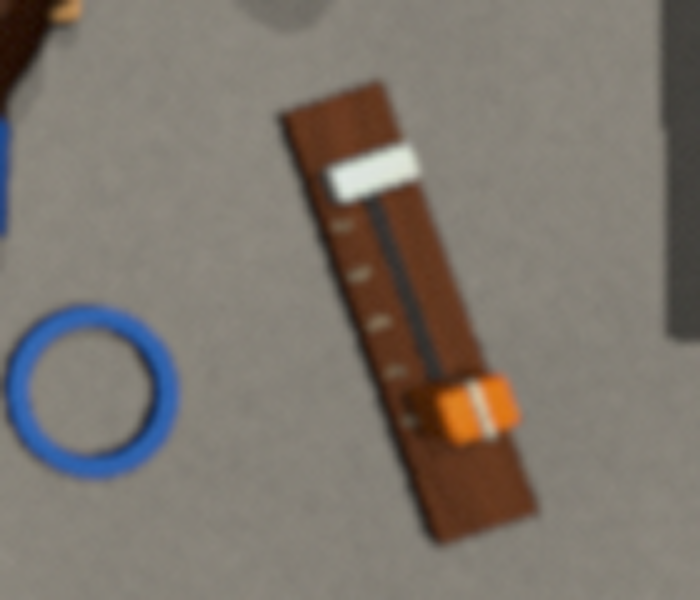

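The crop shows the board at about 20° to x. The marker is at the near end of the slot and the board behind it is bare. Measurements hold up: capsule length 64 mm, top at 84–85 mm, board length 267 mm, marker top at 67 mm. Next I move high over the red capsule with the fingers closed.

Call:
send_rows([
  [255,0,0,0.03,0,0,0],
  [255,0.02,0.04,0.04,0,0,0],
  [255,0.045,0.085,0.04,0,0,0],
  [255,0.07,0.135,0.04,0,0,0],
  [255,0.095,0.185,0.04,0,0,0],
  [255,0.12,0.235,0.04,0,0,0],
  [255,0.15,0.285,0.04,0,0,0],
  [255,0.175,0.335,0.04,0,0,0],
  [255,0.2,0.385,0.04,0,0,0],
  [255,0.225,0.435,0.04,0,0,0],
  [255,0.255,0.485,0.04,0,0,0],
  [255,0.28,0.535,0.04,0,0,0],
  [255,0.305,0.585,0.04,0,0,0],
  [255,0.33,0.635,0.04,0,0,0],
  [255,0.36,0.685,0.04,0,0,0],
  [255,0.385,0.735,0.04,0,0,0],
  [255,0.4,0.77,0.04,0,0,0],
  [255,0.408,0.784,0.04,0,0,0],
  [255,0.408,0.784,0.04,0,0,0],
  [255,0.408,0.784,0.04,0,0,0],
])

```text
time: 2.7
tcp_pos: [0.5614, 0.2027, 0.2587]
eef_rot: [3.141, 0.0, 0.258]
contact_force: [0.4, -0.8, -0.1]
gripper_width: 0.0004
```

Call:
send_rows([
  [255,0.001,0.002,-0.03,0,0,0],
  [255,0.001,0.002,-0.06,0,0,0],
  [255,0.001,0.002,-0.09,0,0,0],
  [255,0.001,0.002,-0.115,0,0,0],
  [255,0.001,0.002,-0.13,0,0,0],
  [255,0.001,0.002,-0.14,0,0,0],
  [255,0.001,0.002,-0.142,0,0,0],
  [255,0.001,0.002,-0.142,0,0,0],
])

```text
time: 3.7
tcp_pos: [0.5631, 0.206, 0.1175]
eef_rot: [3.142, -0.001, 0.259]
contact_force: [-0.5, -0.4, -0.2]
gripper_width: 0.0003
```

Run:
```python
from h import *
print(telemetry.get_state()["tcp_pos"])
x=cam("side")[0]["img"][90:290,100:370]
cv2.imwrite("pics/point.png",cv2.resize(x,None,fx=2.9,fy=2.9,interpolation=cv2.INTER_CUBIC))
```

```text
[0.56307922 0.20603613 0.11748883]
```

View pics/point.png

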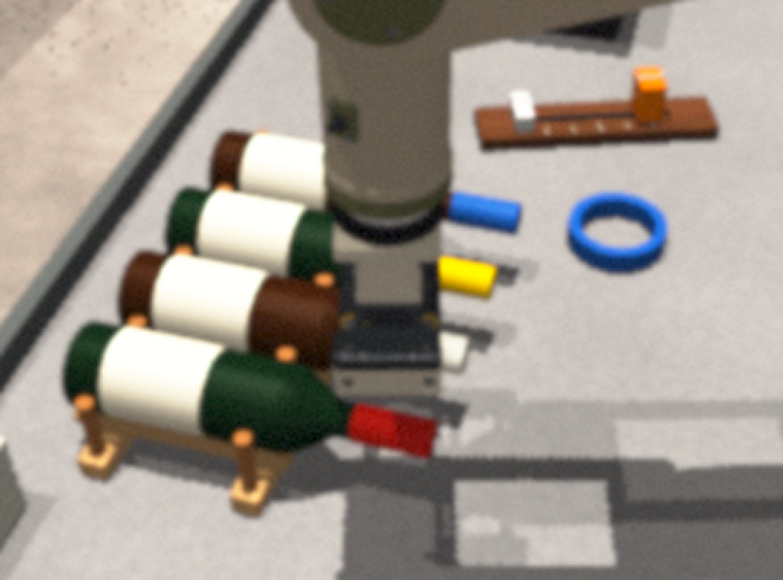

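The hand stands above the red capsule (crop (390,425)) with a visible gap, the lower edge of the gripper at row 395. The other capsules are clear. I hold for over two seconds, then check the tip's projection.

Call:
send_rows([
  [255,0,0,0,0,0,0],
  [255,0,0,0,0,0,0],
  [255,0,0,0,0,0,0],
  [255,0,0,0,0,0,0],
  [255,0,0,0,0,0,0],
  [255,0,0,0,0,0,0],
  [255,0,0,0,0,0,0],
  [255,0,0,0,0,0,0],
  [255,0,0,0,0,0,0],
  [255,0,0,0,0,0,0],
  [255,0,0,0,0,0,0],
  [255,0,0,0,0,0,0],
  [255,0,0,0,0,0,0],
  [255,0,0,0,0,0,0],
  [255,0,0,0,0,0,0],
  [255,0,0,0,0,0,0],
  [255,0,0,0,0,0,0],
  [255,0,0,0,0,0,0],
])

```text
time: 6.0
tcp_pos: [0.5626, 0.206, 0.1166]
eef_rot: [3.142, 0.0, 0.259]
contact_force: [0.5, -0.6, -0.1]
gripper_width: 0.0004
```

Run:
```python
from h import *
np.set_printoptions(precision=4,suppress=True)
c=cam("side"); p=telemetry.get_state()["tcp_pos"]
for dz in (0,.084):
    uv=cv2.projectPoints(np.array([p+[0,0,dz]]),c[1],c[2],c[3],None)[0].ravel(); print(uv,(uv-[100,90])*2.9)
for v in (205,210,215,220,224,228): print(v,[dep(c,(u,v)) for u in (222,234,246)])
t=cam("top"); print(blobs(mask(c[0]["img"],"red")))
```

```text
[234.4349 222.2959] [389.8612 383.658 ]
[233.6589 194.8951] [387.6108 304.1959]
205 [array([0.5635, 0.2802, 0.2419]), array([0.5419, 0.2727, 0.2401]), array([0.5197, 0.2672, 0.2404])]
210 [array([0.5593, 0.2937, 0.2427]), array([0.5383, 0.2853, 0.2399]), array([0.516 , 0.2813, 0.2417])]
215 [array([0.556 , 0.3046, 0.241 ]), array([0.5351, 0.2967, 0.2386]), array([0.5134, 0.2911, 0.2387])]
220 [array([0.5581, 0.3002, 0.2224]), array([0.5357, 0.2957, 0.2238]), array([0.5138, 0.2895, 0.2232])]
224 [array([0.5597, 0.2969, 0.2073]), array([0.5385, 0.2873, 0.203 ]), array([0.5156, 0.2827, 0.2045])]
228 [array([ 0.6212,  0.1257, -0.0045]), array([ 0.5917,  0.1164, -0.0061]), array([ 0.5608,  0.112 , -0.0023])]
[(array([220, 230,  29,  17, 322], dtype=int32), array([234.0994, 237.6584]))]
```

The gripper's body hides the fingers in this view. The tip projects to (234,222), directly above the red blob's centre column, and the hold lasted over 2.2 s without contact. Next I lift and go behind the marker, turned to the board's 19.6°.

Call:
send_rows([
  [255,0,0,0.03,0,0,0],
  [255,0,0,0.075,0,0,0],
  [255,0,0,0.12,0,0,0],
  [255,-0.01,-0.03,0.14,0,0,1],
  [255,-0.024,-0.075,0.14,0,0,2],
  [255,-0.038,-0.12,0.14,0,0,3],
  [255,-0.054,-0.17,0.14,0,0,4],
  [255,-0.07,-0.22,0.14,0,0,4.8],
  [255,-0.086,-0.27,0.14,0,0,4.8],
  [255,-0.1,-0.32,0.14,0,0,4.8],
  [255,-0.116,-0.37,0.14,0,0,4.8],
  [255,-0.132,-0.42,0.14,0,0,4.8],
  [255,-0.148,-0.47,0.14,0,0,4.8],
  [255,-0.164,-0.52,0.14,0,0,4.8],
  [255,-0.176,-0.56,0.14,0,0,4.8],
  [255,-0.181,-0.579,0.14,0,0,4.8],
  [255,-0.181,-0.579,0.14,0,0,4.8],
  [255,-0.181,-0.579,0.14,0,0,4.8],
])

```text
time: 8.35
tcp_pos: [0.3821, -0.372, 0.2566]
eef_rot: [-3.141, -0.0, 0.343]
contact_force: [-0.6, 0.2, -0.5]
gripper_width: 0.0005
```

Call:
send_rows([
  [255,0,-0.001,-0.04,0,0,0],
  [255,0,-0.001,-0.08,0,0,0],
  [255,0,-0.001,-0.12,0,0,0],
  [255,0,-0.001,-0.15,0,0,0],
  [255,0,-0.001,-0.175,0,0,0],
  [255,0,-0.001,-0.195,0,0,0],
  [255,0,-0.001,-0.21,0,0,0],
  [255,0,-0.001,-0.216,0,0,0],
  [255,0,-0.001,-0.216,0,0,0],
])

```text
time: 9.48
tcp_pos: [0.3818, -0.3737, 0.0408]
eef_rot: [-3.142, -0.0, 0.343]
contact_force: [-0.0, -0.3, 0.4]
gripper_width: 0.0007
```

Run:
```python
from h import *
a=cam("top")[0]["img"][160:310,300:450]; b=cam("side")[0]["img"][60:180,220:400]
cv2.imwrite("pics/behind.png",np.hstack([cv2.resize(a,(400,400)),cv2.resize(b,(400,267))[:,:] if 0 else cv2.copyMakeBorder(cv2.resize(b,(400,267)),0,133,0,0,0)]))
```

```text
(no output)
```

View pics/behind.png

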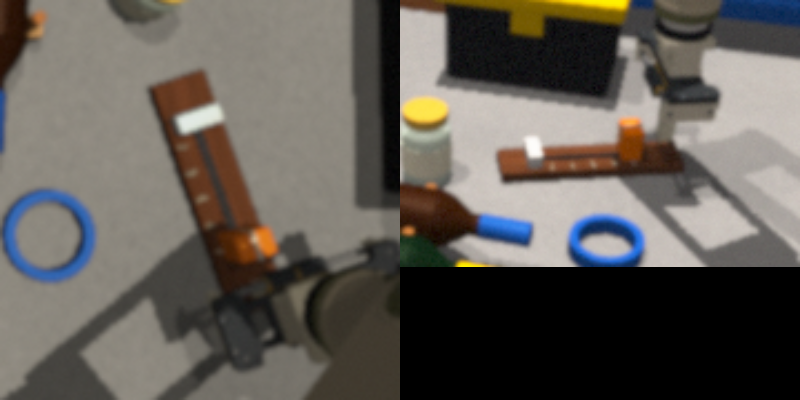

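The side crop shows the fingers standing just behind the orange marker, above the bare board. In the top crop they line up with the slot. Pushing along (0.942, 0.336) for the first 135 mm.

Call:
send_rows([
  [255,0.008,0.003,0,0,0,0],
  [255,0.015,0.0054,0,0,0,0],
  [255,0.022,0.0078,0,0,0,0],
  [255,0.029,0.0103,0,0,0,0],
  [255,0.036,0.0128,0,0,0,0],
  [255,0.044,0.0157,0,0,0,0],
  [255,0.052,0.0185,0,0,0,0],
  [255,0.06,0.0214,0,0,0,0],
  [255,0.068,0.0242,0,0,0,0],
  [255,0.076,0.027,0,0,0,0],
  [255,0.084,0.03,0,0,0,0],
  [255,0.092,0.0328,0,0,0,0],
  [255,0.1,0.0356,0,0,0,0],
  [255,0.107,0.038,0,0,0,0],
  [255,0.113,0.0402,0,0,0,0],
  [255,0.118,0.042,0,0,0,0],
  [255,0.122,0.0435,0,0,0,0],
  [255,0.125,0.0446,0,0,0,0],
  [255,0.127,0.0453,0,0,0,0],
  [255,0.127,0.0453,0,0,0,0],
])

```text
time: 12.08
tcp_pos: [0.5088, -0.3287, 0.0407]
eef_rot: [3.141, -0.0, 0.343]
contact_force: [0.5, -0.5, 0.2]
gripper_width: 0.0008
```

Call:
send_rows([
  [255,0.0015,0.0005,0,0,0,0],
  [255,0.003,0.001,0,0,0,0],
  [255,0.0045,0.0016,0,0,0,0],
  [255,0.006,0.002,0,0,0,0],
  [255,0.006,0.002,0,0,0,0],
])

```text
time: 12.7
tcp_pos: [0.5148, -0.3267, 0.0407]
eef_rot: [3.141, -0.0, 0.343]
contact_force: [-0.9, 0.5, 0.1]
gripper_width: 0.0007
```

Run:
```python
from h import *
print(telemetry.get_state()["contact_force"])
b=cam("side")[0]["img"][90:150,240:360]
cv2.imwrite("pics/push.png",cv2.resize(b,(720,360),interpolation=cv2.INTER_CUBIC))
```

```text
[-0.93096685  0.50095517  0.09788666]
```

View pics/push.png

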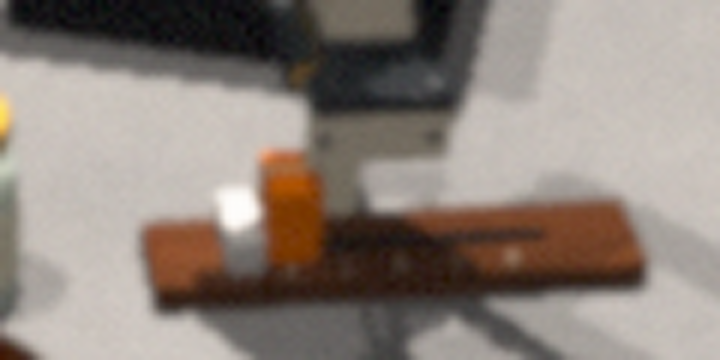

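The marker at crop (290,205) looks to be at the stop (240,230), but the force has not risen yet. I keep creeping until it does.

Call:
send_rows([
  [255,0.001,0.0004,0,0,0,0],
  [255,0.002,0.0007,0,0,0,0],
  [255,0.003,0.001,0,0,0,0],
  [255,0.003,0.001,0,0,0,0],
])

```text
time: 13.25
tcp_pos: [0.5161, -0.3262, 0.0407]
eef_rot: [-3.141, 0.003, 0.342]
contact_force: [-10.1, -1.0, 4.8]
gripper_width: 0.0007
```

Force is up to 10 N with the TCP about 1.5 mm short of its command, so the marker is against the stop. I back off along the slot and lift clear.

Call:
send_rows([
  [255,0,0,0,0,0,0],
  [255,0,0,0,0,0,0],
  [255,-0.01,-0.0036,0,0,0,0],
  [255,-0.03,-0.0107,0,0,0,0],
  [255,-0.055,-0.0196,0,0,0,0],
  [255,-0.065,-0.023,0.04,0,0,0],
  [255,-0.065,-0.023,0.09,0,0,0],
  [255,-0.065,-0.023,0.14,0,0,0],
  [255,-0.1,-0.06,0.19,0,0,0],
  [255,-0.14,-0.1,0.2,0,0,0],
  [255,-0.18,-0.14,0.2,0,0,0],
  [255,-0.22,-0.18,0.2,0,0,0],
  [255,-0.24,-0.2,0.2,0,0,0],
  [255,-0.24,-0.2,0.2,0,0,0],
  [255,-0.24,-0.2,0.2,0,0,0],
])

```text
time: 15.12
tcp_pos: [0.278, -0.5253, 0.2405]
eef_rot: [-3.141, -0.001, 0.343]
contact_force: [0.8, 0.7, -1.3]
gripper_width: 0.0003
```

Run:
```python
from h import *
c=cam("top"); img=c[0]["img"]
m=cv2.dilate(mask(img,"orange"),np.ones((3,3)))
for s,ce in blobs(mask(img,"orange"),10): 
    p=cast(c,ce,.068); print(ce,p,"s",(p[:2]-[.4808,-.3381])@[.942,.3356])
for col in("red","blue"): print([b[1] for b in blobs(mask(img,col))])
cv2.imwrite("pics/end.png",cv2.resize(img,(768,576)))
```

```text
[385.03703704 210.66666667] [ 0.54109286 -0.32929102  0.068     ] s 0.05975216433417622
[376.8974359  213.23076923] [ 0.53335628 -0.30624278  0.068     ] s 0.060199296911658824
[array([194.90948276, 198.48275862])]
[array([295.51834862, 204.95412844]), array([318.45149254, 248.04104478])]
```

View pics/end.png

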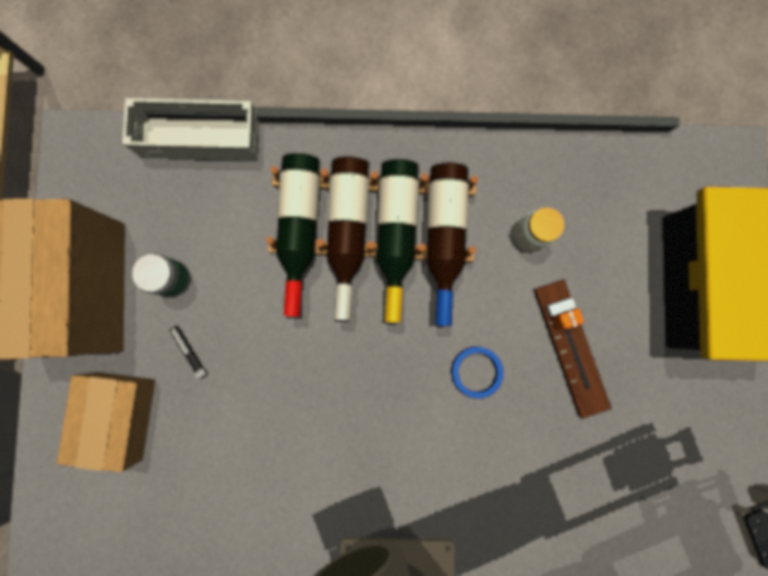

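The marker is home: its centre is at s = 60 mm, against the stop at view (563,308). The red, blue and tape blobs are unchanged, and the arm is clear.

```bash
python3 -c "
from h import *
print(order.finish_job())"
```

```text
the job is handed in; nothing more can be done
None
```

I pointed out the red-capsule bottle, pushed the orange marker home against the far stop, moved clear and handed the job in at about 15 s on the robot's clock. No verdict is reported.

- **Pointing:** I held the closed fingertips about 32 mm above the top of the red capsule for more than 2.2 s. The force readings stayed at noise level, under 1 N. The gripper's body hid the fingertips in the side picture, so their position there rests on the measured TCP.
- **Marker:** I pushed until the force rose to about 10 N. A last top picture put the marker's centre at 60 mm along the board, which is fully home.
- **Other things:** In that last picture the red and blue capsules and the tape were within about 0.1 pixel of where they started. I checked the other bottles, the jar, can and corkscrew only by eye; they looked unmoved.

No checks failed or disagreed.

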